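Draw the table mast up to its second stop and hold it

ROBOT

A 6-joint arm with a two-finger parallel gripper is mounted at the origin on the work surface. World frame = base frame: x ahead of the robot, y to its left, z up, the work surface at z = 0. Lengths are in mm, angles in rad, forces in N, time in s.
With the tool pointing down it reaches from about 350 to 775 mm from the base axis. Payload 7.3 kg.
Tool frame: the origin (TCP) lies between the finger pads; the fingertips stand 14 mm ahead of it and the grasp point (between the pads) lies 5 mm behind it; z points along the fingers, y is the line along which they close (so a half turn about z gives the same grasp; the last joint's range is limited). The gripper opens to 92 mm and grips with 3 to 60 N. Pads are 19 mm wide; open, the fingers measure 130 mm over their backs; the gripper's body (75 mm by 190 mm) begins 47 mm behind the grasp point.
Start: joints at [-1.247, 0.342, 1.524, -0, 1.275, -0.146], TCP at [237.695, -468.129, 240.741] pointing down, gripper open.
Joint ranges: [-2.53, 2.53], [-0.77, 2.02], [0.04, 2.7], [-1, 4.14], [0.28, 2.66], [-3.11, 3.11]. Speed limits (rad/s): [2.57, 2.57, 3.14, 3.14, 3.14, 3.14].

INTERFACE

Orientations are given as [roll, pitch, yaw] about the fixed x, y, z axes, in that order (R = Rz(yaw) Ry(pitch) Rx(roll)).
In Python, from plant import get_obs, cams, close_job gives the robot as it stands. The module is installed in compiled form; this text tells all that it offers.
- The arm moves only by the shell command python3 -m creep 'ROWS'. ROWS is JSON, a list of rows, each an object of numbers: "hand": the opening, from 0 (shut) to 1 (fully open); "tx", "ty", "tz": the shift along the tool's x, y, z in m; "spin": the turn about the tool's z in degrees. In form: [{"hand": .., "tx": .., "ty": .., "tz": .., "spin": ..}, ...]. A call has 1 to 5 rows; each row shifts and turns the commanded pose from where the row before left it, along the tool's axes as they then stand; what a row does not reach is not made up. A row lasts 1/8 s, in which the tool goes at most 62.5 mm and 10.7 degrees, less where a joint would pass 70% of its speed; a pose out of reach is approached as far as the arm can. A call is refused whole if a number of a shift passes 0.0625 or a number of a turn 10.7, either way. A call with a gripper value outside its range is refused whole. The fingers move at their own pace and stop on an object; the grip force is fixed at half the most. Time passes only in rows, so rows that do not move let the fingers close. It gives the time, the measured TCP pose, the force, the opening and the grip force at its end, in the units of the state.
- get_obs(): the state, without advancing time (a new reading comes with each control period).
- cams.capture(name): name is "scene" or "side" or "wrist"; returns a dict with "color" (420x560x3 uint8, red, green, blue), "K" (3x3 intrinsics, pixels), "k1" (the pictures are not rectified: a ray, as slopes to the right and down, at radius r is drawn at 1 + k1 r^2 times it, then the intrinsics apply), "R" (3x3) and "t" (3): a world point X has camera coordinates R X + t. Camera axes: x right, y down, z forward; pixel columns grow to the right and rows downward; lengths in mm; the calibration is good to about 2 mm. A picture is of the moment at which its call begins. There is no depth.
- close_job(): hands the job in; it is judged then, once.
The state is a dict: "time": time; "joint_positions": joint angles; "dq": joint speeds; "tau": joint torques, N m; "tool_pos": TCP position; "tcp_rot": TCP orientation; "contact_force": force on the tool from outside, world axes, zero at the start; "moment": the same for the moment, N m; "grip_width": finger opening in mm; "finger_force": force on a finger pad.
Only numpy, scipy, OpenCV 4.12 (cv2) and the standard library are available. Lean on these libraries where they do the work, as an engineer would, in place of code of your own. Each camera call takes 0.05 s, during which the arm holds its last target. There are 200 camera calls.

TASK

Someone has left the loupe standing on top of the little telescopic camera mast: lift it off and set it down gently, upright, on a clear bit of the shelf itself. Then grip the mast's head so that the push button in its side is pressed right in, and pull the head straight up, past the first stop, to the second stop at the very top of its travel, without lifting, tipping or dragging the heavy base. Finish while still holding: keep the head gripped at full height (it is not locked up there and sinks if let go) so that I can do up the collar, and leave everything else on the shelf as it is.

Things in the scene. Friction and masses are not known exactly. Their poses are not given: they have to be found in the camera images.
- stand: Small telescopic camera mast on the shelf, loose, about 1.9 kg in all. Origin: centre of the underside of its base, on the shelf; z up along the mast. Steel disc base 120 mm in diameter and 16 mm thick; upright aluminium outer tube of 27 mm diameter, with a ribbed black collar (37 mm diameter) up to 127 mm above the origin. Its y axis points out through the face of the head that carries the push button. Pulling up with more than about 18 N lifts the whole mast off the shelf.
- head (a point): Centre of the mast's head, 155 mm above the shelf's top when the mast is down, on the mast's axis, at the height of the button; axes as those of stand. The head is an upright black block 54 mm (x) by 40 mm (y) by 50 mm high (130 to 180 mm above the mast's origin when down) with a 3 mm flat rubber camera pad on top (top at 183 mm). It may be gripped across its two 40 mm-apart faces (along y), one of which carries the button; nothing is wider than the head above it.
- button_face (a point): Centre of the outer face of the round aluminium push button, 18 mm in diameter, on the +y face of the head, 155 mm above the mast's origin when down. It stands 5.5 mm proud of that face (46 mm over button and opposite face) and moves in along -y; a flat pad closing on it pushes it flush.
- release (a joint): Travel of the push button in m: 0 out, about 0.0055 when pushed flush with the head's face. Spring: 2.4 N to start, about 7 N when flush. The mast is locked in its down position and again at the first stop unless the button is in by at least 0.004; it must stay in while the head moves past the first stop.
- mast (a joint): Height of the head above its down position in m: 0 down (locked), 0.040 first stop (a catch, free to pass while the button is kept in), 0.085 second stop, the end of its travel (hard stop, no catch: the head sinks back to the first stop under its weight when let go). With the button in it takes about 3 to 5 N to raise. The catches have up to 2 mm of play.
- loupe: Black plastic loupe, a round barrel 46 mm tall, 39 mm in diameter at its clear foot (lowest 12 mm) and its eyecup (topmost 9 mm), 36 mm between; about 40 to 85 g. Origin: centre of its underside, z up through the eyecup. It starts upright on the camera pad, up to 4 mm from the middle.
- shelf: Fixed ash shelf, 320 mm (x) by 1200 mm (y), 30 mm thick, its top 70 mm above the desk (world z = 0.070). Origin: centre of its underside, 40 mm above the desk. Apart from the mast nothing stands on it within 250 mm of its middle line (y = 0).
- cup: White ceramic cup without handle, 76 mm in diameter at the rim and 78 mm tall, upright on the shelf. Origin: centre of its underside. Leave alone.
- reel: Stainless film reel lying flat, 92 mm in diameter and 40 mm tall. Origin: centre of its underside. Leave alone.
- canister1: Translucent film canister, upright, 33 mm in diameter, 51 mm tall. Origin: centre of its underside. Leave alone.
- canister2: As canister1.
- canister3: As canister1.
- canister4: As canister1.
- organiser: Fixed clear acrylic organiser, 120 mm (x) by 160 mm (y) by 100 mm tall, with a pull-out tray below and a tilt-out bin above. Origin: centre of its underside. Leave alone.
- tray (a joint): Organiser's tray, m pulled out (0 shut). Leave shut.
- bin (a joint): Organiser's bin, rad tilted out (0 shut). Leave shut.
There are look-alikes about, which are no part of the job. What is shaped like the stand but red or turquoise is not meant.

How it is judged (in metres and radians):
On the way, in this order (a step that is already met when the one before it is completed fails the run):
1. the loupe stands upright and released on the shelf while the mast is still down (height (world z) of loupe between 0.064 and 0.076 m and angle between loupe's own z axis and vertical below 0.12 rad and contact force between loupe and the fingers below 0.05 N and linear speed of loupe below 0.03 m/s and value of joint mast below 0.01 m), for 0.2 s.
2. the release button is pressed in by the fingers with the mast still below its first stop (value of joint release above 0.0035 m and value of joint mast below 0.03 m and contact force between mast and the fingers above 2 N), for 0.05 s.
At the end, for the whole second after the job is handed in: The fingers still grip the mast's head, which is up at its second stop (within 6 mm); the mast's base stands flat on the shelf (within 5 mm of its height and 0.07 rad) and within 40 mm of where it began; the loupe stands upright (within 0.12 rad), at rest and released, on the shelf itself (value of joint mast above 0.079 m and contact force between mast and the fingers above 2 N and height (world z) of stand between 0.065 and 0.075 m and angle between stand's own z axis and vertical below 0.07 rad and distance of stand from where it was at the start of the episode below 0.04 m and height (world z) of loupe between 0.064 and 0.076 m and angle between loupe's own z axis and vertical below 0.12 rad and linear speed of loupe below 0.03 m/s and contact force between loupe and the fingers below 0.05 N and contact force between loupe and shelf above 0.1 N and contact force between stand and shelf above 1 N); the arm keeps its last pose, push and grip.
It fails at once if the loupe is dropped or knocked flying (faster than 0.5 m/s while not touched by the fingers) (linear speed of loupe above 0.5 m/s and contact force between loupe and the fingers below 0.02 N).
It fails at once if the mast's base is lifted off the shelf by more than 10 mm, tipped by more than 0.2 rad or dragged more than 50 mm (height (world z) of stand above 0.08 m or angle between stand's own z axis and vertical above 0.2 rad or distance of stand from where it was at the start of the episode above 0.05 m).
It fails at once if the cup, the reel or a canister is moved by more than 25 mm (distance of any of cup, reel, canister1, canister2, canister3, canister4 from where it was at the start of the episode above 0.025 m).
It fails at once if the organiser's tray or bin is opened (value of joint tray above 0.02 m or value of joint bin above 0.15 rad).
It also fails if it takes over 51 s, if anything falls off the work surface, if the arm or the gripper's body presses on something with over 40 N, if the wrist force passes 120 N, or if a joint passes its speed limit or range.

## Working session

There is one attempt and no reset: what is moved stays moved. The work goes in short steps, Python scripts to look and compute and a shell command to move; the robot and the scene stay as the last step left them, time stands still between calls to the robot, and variables do not carry over. Pictures are saved under pics/ and viewed, at most 13 in all, crops included, and the job is handed in when it is done.

```bash
mkdir -p pics; cat > h.py <<'E'
import numpy as np,cv2
from plant import get_obs,cams
def ray(c,u,v):
    p=cv2.undistortPoints(np.array([[[u,v]]],float),np.array(c["K"],float),np.array([c["k1"],0,0,0.])).ravel()
    R=np.array(c["R"]);o=-R.T@np.array(c["t"]);return o,R.T@np.array([p[0],p[1],1.])
def onz(c,u,v,z):
    o,d=ray(c,u,v);return o+d*(z-o[2])/d[2]
def proj(c,X):
    R=np.array(c["R"]);p=R@np.array(X,float)+np.array(c["t"]);s=p[:2]/p[2];s=s*(1+c["k1"]*(s@s));K=np.array(c["K"]);return K[:2,:2]@s+K[:2,2]
def two(c1,p1,c2,p2):
    A=0;b=0
    for c,p in((c1,p1),(c2,p2)):
        o,d=ray(c,*p);d=d/np.linalg.norm(d);M=np.eye(3)-np.outer(d,d);A=A+M;b=b+M@o
    return np.linalg.solve(A,b)
def save(n,c,box=None,f=1):
    im=c["color"][...,::-1]
    if box: im=im[box[1]:box[3],box[0]:box[2]]
    cv2.imwrite("pics/"+n,cv2.resize(im,None,fx=f,fy=f,interpolation=cv2.INTER_CUBIC))
E
python3 - <<'E'
from h import *
import pickle
D={n:cams.capture(n) for n in("scene","side")}
pickle.dump(D,open("d0.pkl","wb"))
im=np.hstack([D[n]["color"][...,::-1] for n in D]);
for n in D: save(n+"0.png",D[n]); c=D[n]; print(n,c["K"],c["k1"],-np.array(c["R"]).T@np.array(c["t"]))
o=get_obs();print(o["tool_pos"],o["tcp_rot"],o["time"],o["grip_width"])
E
```

```text
scene [[497.39913926   0.         279.86017806]
 [  0.         497.39913926 208.96104614]
 [  0.           0.           1.        ]] 0.025880481977117967 [1413.62054797 -685.81611164  923.02725085]
side [[388.50866603   0.         280.55976545]
 [  0.         388.50866603 208.51307487]
 [  0.           0.           1.        ]] -0.10206392192133719 [ 484.50212564 -753.2992833   918.8215087 ]
[ 237.55971872 -467.79736619  240.12531145] [-3.14023719e+00 -1.45970374e-04  4.69786373e-01] 0.1 92.0649012941399
```

View pics/scene0.png

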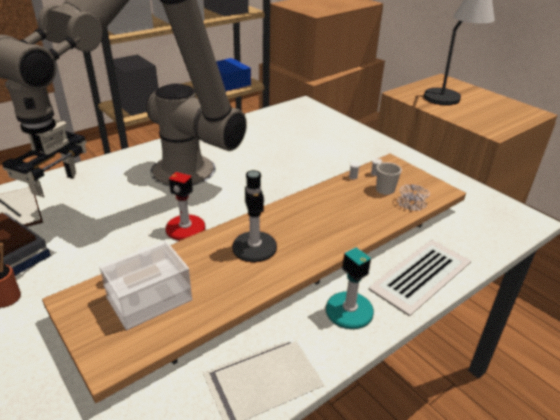

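View pics/side0.png

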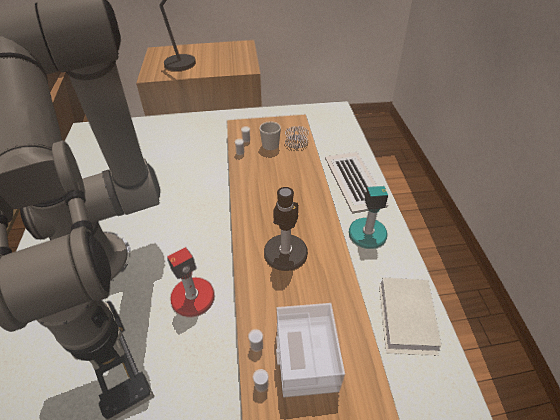

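The scene view shows three masts: red at (185,226), turquoise at (350,308) and black at (255,245). In the side view they are at (191,296), (368,232) and (286,252). Only the black one stands on the shelf with a loupe on top and is neither red nor turquoise, so it fits. I'll confirm it in an enlarged crop.

```bash
python3 - <<'E'
from h import *
import pickle
D=pickle.load(open("d0.pkl","rb"))
a=D["scene"]["color"][160:265,215:295,::-1];b=D["side"]["color"][175:280,246:326,::-1]
cv2.imwrite("pics/crop1.png",cv2.resize(np.hstack([a,b]),None,fx=5,fy=5,interpolation=cv2.INTER_CUBIC))
E
```

```text
(no output)
```

View pics/crop1.png

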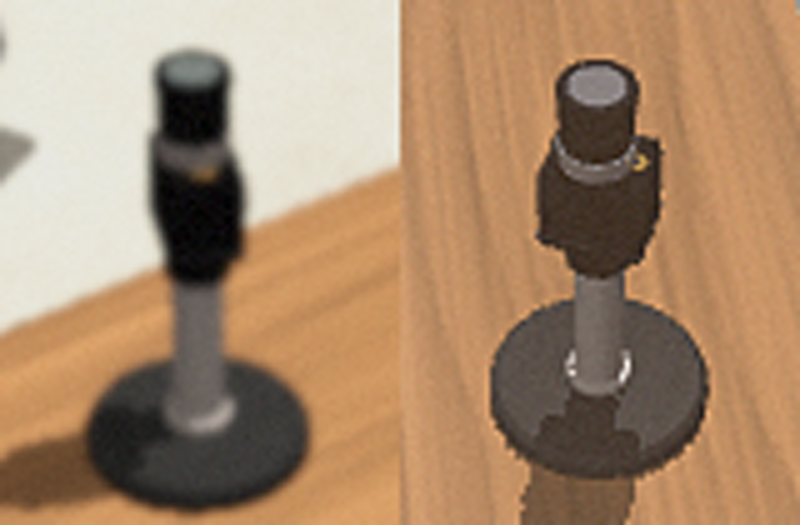

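Both crops show the black mast, with the loupe on its pad and a brass dot on the pad's rim. The button isn't visible, so it must face away from both cameras. Next I'll measure the loupe top and the base.

```bash
python3 - <<'E'
from h import *
import pickle
D=pickle.load(open("d0.pkl","rb"))
s,d=D["scene"],D["side"]
# crop px -> image px
L1=(215+194/5,160+70/5);L2=(246+(598-400)/5,175+87/5)
print("loupe top 2view",two(s,L1,d,L2),onz(s,*L1,299),onz(d,*L2,299))
B1=(215+198/5,160+432/5-2.0);B2=(246+199.5/5,175+383/5)
print("base",onz(s,*B1,84),onz(d,*B2,84))
M1=(215+204/5,160+174/5);M2=(246+241/5,175+161/5)
print("brass",two(s,M1,d,M2),onz(s,*M1,253),onz(d,*M2,253))
for n,P in(("left",(246+(540-400)/5,175+235/5)),("right",(246+258/5,175+205/5))):
  print(n,onz(d,*P,200),onz(d,*P,225))
E
```

```text
loupe top 2view [574.49706151 -94.21879815 297.68762887] [576.19118964 -95.37061265 299.        ] [574.3035417  -95.70651078 299.        ]
base [579.84034988 -97.40058772  84.        ] [ 575.1138804  -101.51579665   84.        ]
brass [ 594.64942818 -102.37900085  252.62162056] [ 595.96533617 -103.95559034  253.        ] [ 594.64108827 -101.42892782  253.        ]
left [545.36293138 -94.82381582 200.        ] [ 543.24624438 -117.72503189  225.        ]
right [607.34262383 -81.91498086 200.        ] [ 603.0703359  -105.26515522  225.        ]
```

```bash
python3 -m creep '[{"hand":1,"tx":0.03,"ty":-0.01,"tz":-0.04},{"hand":1,"tx":0.04,"ty":-0.015,"tz":-0.04},{"hand":1,"tx":0.04,"ty":-0.015,"tz":-0.04},{"hand":1,"tx":0.04,"ty":-0.015,"tz":-0.04},{"hand":1,"tx":0.04,"ty":-0.015,"tz":-0.04}]'; python3 -m creep '[{"hand":1,"tx":0.055,"ty":-0.02},{"hand":1,"tx":0.055,"ty":-0.02},{"hand":1,"tx":0.055,"ty":-0.02},{"hand":1,"tx":0.055,"ty":-0.02},{"hand":1,"tx":0.055,"ty":-0.02}]'
python3 - <<'E'
from h import *
c=cams.capture("wrist");save("w1.png",c);o=get_obs();print(o["tool_pos"],o["tcp_rot"],o["time"]);print(-np.array(c["R"]).T@np.array(c["t"]),c["R"],proj(c,[575,-95,299]))
E
```

```text
[ 237.58840248 -467.83664245  240.209835  ] [-3.14044866e+00 -1.65306606e-04  4.69749004e-01] 0.15
[ 312.73740219 -430.57086039  384.73055757] [[ 4.53268380e-01 -8.91373736e-01 -7.99405687e-04]
 [-8.47900033e-01 -4.31438079e-01  3.08101799e-01]
 [-2.74978745e-01 -1.38974987e-01 -9.51353059e-01]] [ -9768.76983236 -21729.34255211]invalid input at $[0]: expected keys hand, tx, ty, tz, spin
invalid input at $[0]: expected keys hand, tx, ty, tz, spin
```

View pics/w1.png

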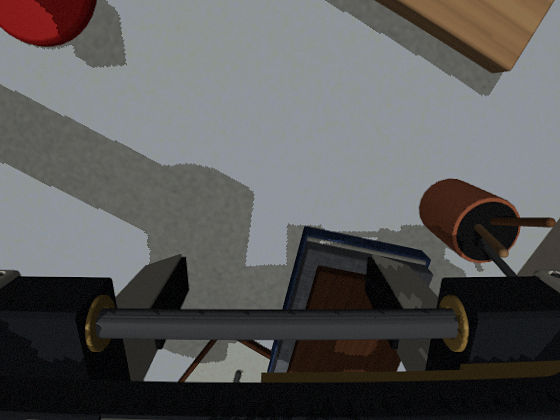

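The rows were refused because every key is required, so the arm hasn't moved. The wrist picture shows only the desk between the fingers.

```bash
python3 -m creep '[{"hand":1,"tx":0.03,"ty":-0.01,"tz":-0.04,"spin":0},{"hand":1,"tx":0.04,"ty":-0.015,"tz":-0.04,"spin":0},{"hand":1,"tx":0.04,"ty":-0.015,"tz":-0.04,"spin":0},{"hand":1,"tx":0.04,"ty":-0.015,"tz":-0.04,"spin":0},{"hand":1,"tx":0.04,"ty":-0.015,"tz":-0.04,"spin":0}]'; python3 -m creep '[{"hand":1,"tx":0.055,"ty":-0.02,"tz":0,"spin":0},{"hand":1,"tx":0.055,"ty":-0.02,"tz":0,"spin":0},{"hand":1,"tx":0.055,"ty":-0.02,"tz":0,"spin":0},{"hand":1,"tx":0.055,"ty":-0.02,"tz":0,"spin":0},{"hand":1,"tx":0.03,"ty":-0.02,"tz":0,"spin":0}]'
python3 - <<'E'
from h import *
import pickle
c=cams.capture("wrist");save("w2.png",c);pickle.dump(c,open("w2.pkl","wb"));o=get_obs();print(o["tool_pos"],o["tcp_rot"],o["time"],o["contact_force"]);print(proj(c,[575,-95,299]),proj(c,[576,-97,253]))
E
```

```text
time: 0.78
tool_pos: [376.0, -318.4, 441.9]
tcp_rot: [-3.142, 0.0, 0.47]
contact_force: [1.8, -1.6, 0.6]
grip_width: 91.7
finger_force: 0.0
time: 1.4
tool_pos: [554.5, -115.2, 439.6]
tcp_rot: [-3.14, 0.001, 0.472]
contact_force: [0.2, -1.5, -0.5]
grip_width: 92.1
finger_force: 0.0
[ 555.56951031 -111.97034992  439.51428256] [-3.13854649e+00 -7.39442351e-04  4.74701177e-01] 1.45 [-0.71397173  3.22745803 -0.74116227]
[265.31264192 171.93122406] [269.12414495 162.64043467]
```

View pics/w2.png

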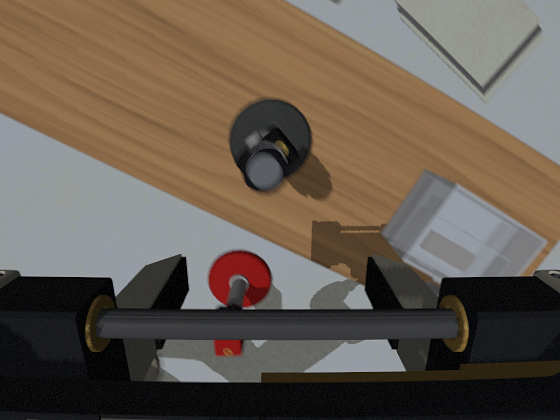

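The wrist view shows the loupe at about (265,170), the head behind it and the base disc at (270,140). I'll enlarge this for the head's yaw.

```bash
python3 - <<'E'
from h import *
import pickle
c=pickle.load(open("w2.pkl","rb"));a=c["color"][90:200,215:335,::-1].astype(float)
b=np.clip(255*(a/255)**.55,0,255).astype(np.uint8)
cv2.imwrite("pics/crop2.png",cv2.resize(b,None,fx=5,fy=5,interpolation=cv2.INTER_CUBIC))
E
```

```text
(no output)
```

View pics/crop2.png

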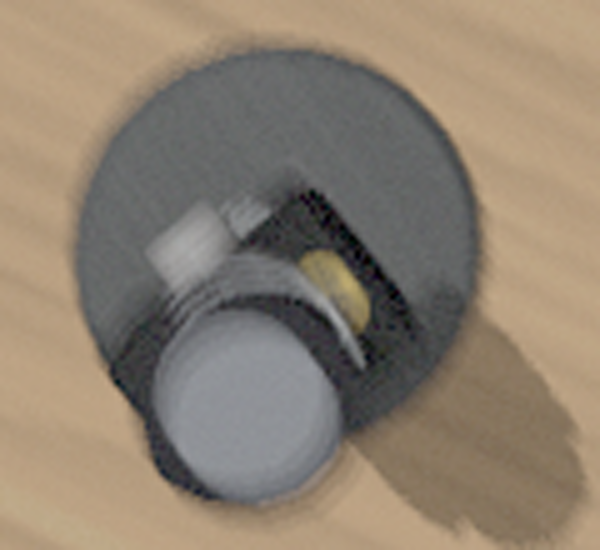

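The crop shows the head's top corners at about (315,192), (420,335) and (115,365). The silver button protrudes from the upper-left face at (190,245).

```bash
python3 - <<'E'
from h import *
import pickle
c=pickle.load(open("w2.pkl","rb"))
f=lambda u,v,z:onz(c,215+u/5,90+v/5,z)
A,B,C=[f(*p,250) for p in((315,192),(420,335),(115,365))]
print(A,B,C,np.linalg.norm(A-B),np.linalg.norm(A-C))
print("AB",np.degrees(np.arctan2(*(B-A)[1::-1])),"AC",np.degrees(np.arctan2(*(C-A)[1::-1])))
print("button",f(185,250,225),"loupe",f(248,405,299),"base",f(278,240,86),"brass",f(338,293,253))
g=cv2.cvtColor(c["color"],cv2.COLOR_RGB2GRAY)
E
```

```text
[608.56764484 -89.97119219 250.        ] [ 593.66052613 -120.54439838  250.        ] [561.38011597 -70.22736095 250.        ] 34.01386665928726 51.151556699238974
AB -115.99329253931762 AC 157.29497757076612
button [584.40655452 -72.3681279  225.        ] loupe [575.43716621 -94.11345749 299.        ] base [581.4341549 -92.6933078  86.       ] brass [ 593.93263283 -102.40182934  253.        ]
```

The mast's yaw is about -24° (its y axis points at 66°), the head is near (577,-97) and the loupe near (575,-95). I'll turn the tool by +51° and check.

```bash
python3 -m creep '[{"hand":1,"tx":0.01,"ty":0,"tz":0.01,"spin":10},{"hand":1,"tx":0.008,"ty":0,"tz":0.02,"spin":10},{"hand":1,"tx":0,"ty":0,"tz":0.02,"spin":10},{"hand":1,"tx":0,"ty":0,"tz":0.02,"spin":10},{"hand":1,"tx":0,"ty":0,"tz":0.01,"spin":10.5}]';python3 -m creep '[{"hand":1,"tx":0,"ty":0,"tz":0,"spin":0},{"hand":1,"tx":0,"ty":0,"tz":0,"spin":0}]'
cat > to.py <<'E'
import sys;from h import *
o=get_obs();p=np.array(o["tool_pos"]);y=o["tcp_rot"][2];d=np.array(eval(sys.argv[1]))-p
print("t",round(o["time"],2),p.round(1),"yawdeg",np.degrees(y).round(2),"w",round(o["grip_width"],1),"F",np.round(o["contact_force"],1),"q",np.round(o["joint_positions"],2))
print("tx,ty,tz mm",(d[0]*np.cos(y)+d[1]*np.sin(y)).round(1),(d[0]*np.sin(y)-d[1]*np.cos(y)).round(1),round(-d[2],1))
E
python3 - <<'E'
from h import *
import pickle
c=cams.capture("wrist");save("w3.png",c);pickle.dump(c,open("w3.pkl","wb"));print(proj(c,[575,-95,299]),proj(c,[577,-97,250]))
for p in ((27,20),(27,-20),(-27,20),(-27,-20)):
  a=np.radians(-24);print(proj(c,[577+p[0]*np.cos(a)-p[1]*np.sin(a),-97+p[0]*np.sin(a)+p[1]*np.cos(a),250]).round(1))
a=c["color"][60:240,160:400,::-1].astype(float)
cv2.imwrite("pics/crop3.png",cv2.resize(np.clip(255*(a/255)**.5,0,255).astype(np.uint8),None,fx=3.3,fy=3.3,interpolation=cv2.INTER_CUBIC))
E
python3 to.py '[575,-94.8,275]'
```

```text
time: 2.08
tool_pos: [569.1, -110.5, 359.1]
tcp_rot: [3.141, 0.003, -0.418]
contact_force: [1.0, -0.3, 0.1]
grip_width: 91.7
finger_force: 0.0
time: 2.33
tool_pos: [569.7, -110.6, 361.2]
tcp_rot: [-3.142, -0.001, -0.408]
contact_force: [0.1, -1.2, -0.0]
grip_width: 91.8
finger_force: 0.0
[250.14229431 240.46469846] [255.91376108 213.32254622]
[229.3 179.2]
[282.  179.8]
[231.4 244.9]
[280.9 245.4]
t 2.38 [ 569.8 -110.6  361.4] yawdeg -23.42 w 91.8 F [ 0.  -0.1 -0.3] q [-0.32  0.39  1.12 -0.    1.63  1.66]
tx,ty,tz mm -1.5 -16.6 86.4
```

View pics/crop3.png

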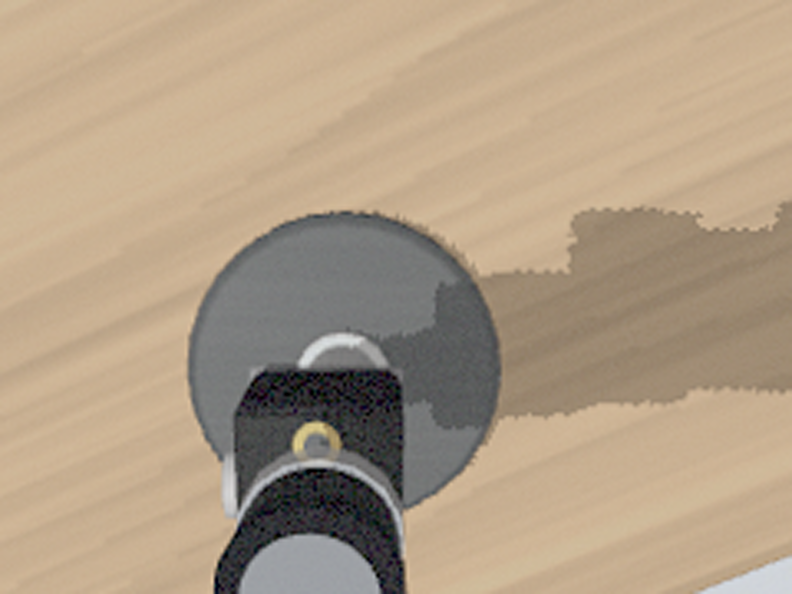

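The crop is sharp. The head's top spans 160+236/3.3 to 160+403/3.3 and is aligned with the image axes, so the yaw is right. The button is on the left, and the loupe lens is centred at column ~253.6, so the loupe is near (574.5,-97). Now I'll descend and grip the loupe.

```bash
python3 -m creep '[{"hand":1,"tx":-0.001,"ty":-0.0145,"tz":0,"spin":0.5},{"hand":1,"tx":0,"ty":0,"tz":0.03,"spin":0},{"hand":1,"tx":0,"ty":0,"tz":0.03,"spin":0},{"hand":1,"tx":0,"ty":0,"tz":0.026,"spin":0},{"hand":1,"tx":0,"ty":0,"tz":0,"spin":0}]'; python3 to.py '[574.5,-96.8,275]'
python3 - <<'E'
from h import *
c=cams.capture("wrist");cv2.imwrite("pics/w4.png",np.clip(255*(c["color"][...,::-1]/255)**.5,0,255).astype(np.uint8))
E
```

```text
time: 3.0
tool_pos: [574.0, -95.8, 273.1]
tcp_rot: [3.141, 0.004, -0.419]
contact_force: [-0.1, -0.4, 1.0]
grip_width: 92.0
finger_force: 0.0
t 3.0 [574.  -95.8 273.1] yawdeg -24.02 w 92.0 F [-0.1 -0.4  1. ] q [-0.3   0.43  1.3   0.    1.42  1.69]
tx,ty,tz mm 0.9 0.7 -1.9
```

View pics/w4.png

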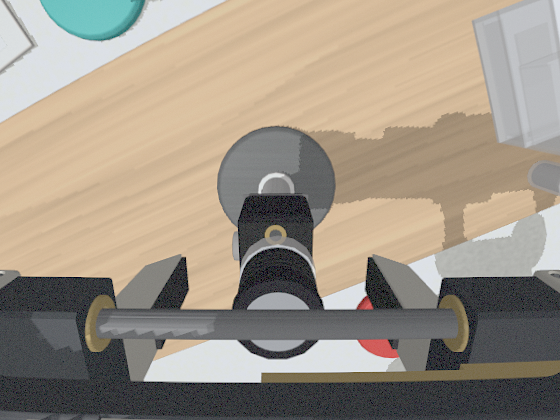

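The loupe is centred between the fingers at column 277, and its top is at row 322. I'll close on it.

```bash
python3 -m creep '[{"hand":0.35,"tx":0.001,"ty":0,"tz":-0.002,"spin":0},{"hand":0.35,"tx":0,"ty":0,"tz":0,"spin":0},{"hand":0.35,"tx":0,"ty":0,"tz":0,"spin":0},{"hand":0.35,"tx":0,"ty":0,"tz":0,"spin":0},{"hand":0.35,"tx":0,"ty":0,"tz":0,"spin":0}]'
```

```text
time: 3.68
tool_pos: [575.4, -97.3, 276.8]
tcp_rot: [3.142, -0.0, -0.42]
contact_force: [-1.0, -0.5, -0.1]
grip_width: 46.4
finger_force: 0.0
```

```bash
python3 -m creep '[{"hand":0,"tx":0,"ty":0,"tz":0,"spin":0},{"hand":0,"tx":0,"ty":0,"tz":0,"spin":0},{"hand":0,"tx":0,"ty":0,"tz":0,"spin":0}]'
```

```text
time: 4.05
tool_pos: [575.4, -97.2, 276.7]
tcp_rot: [3.142, 0.0, -0.42]
contact_force: [-0.4, -1.2, -0.7]
grip_width: 37.9
finger_force: 30.0
```

Gripped at 38 mm. I'll lift, carry it 200 mm towards +y and lower it most of the way.

```bash
python3 -m creep '[{"hand":0,"tx":0,"ty":0,"tz":-0.02,"spin":0},{"hand":0,"tx":0,"ty":0,"tz":-0.03,"spin":0},{"hand":0,"tx":-0.01,"ty":-0.022,"tz":0,"spin":0},{"hand":0,"tx":-0.018,"ty":-0.04,"tz":0,"spin":0},{"hand":0,"tx":-0.018,"ty":-0.04,"tz":0,"spin":0}]';python3 -m creep '[{"hand":0,"tx":-0.018,"ty":-0.041,"tz":0,"spin":0},{"hand":0,"tx":-0.018,"ty":-0.041,"tz":0,"spin":0},{"hand":0,"tx":0,"ty":0,"tz":0.04,"spin":0},{"hand":0,"tx":0,"ty":0,"tz":0.05,"spin":0},{"hand":0,"tx":0,"ty":0,"tz":0.05,"spin":0}]';python3 -m creep '[{"hand":0,"tx":0,"ty":0,"tz":0.05,"spin":0},{"hand":0,"tx":0,"ty":0,"tz":0.025,"spin":0},{"hand":0,"tx":0,"ty":0,"tz":0.01,"spin":0},{"hand":0,"tx":0,"ty":0,"tz":0,"spin":0},{"hand":0,"tx":0,"ty":0,"tz":0,"spin":0}]'; python3 to.py '[577,105,93]'
python3 - <<'E'
from h import *
c=cams.capture("scene");d=cams.capture("side")
a=c["color"][110:270,200:400,::-1];b=d["color"][110:270,200:400,::-1]
cv2.imwrite("pics/place.png",cv2.resize(np.hstack([a,b]),None,fx=2,fy=2))
E
```

```text
time: 4.68
tool_pos: [574.9, 15.6, 326.6]
tcp_rot: [3.142, 0.0, -0.421]
contact_force: [-0.3, 0.0, -0.9]
grip_width: 37.7
finger_force: 30.0
time: 5.3
tool_pos: [575.5, 104.4, 185.4]
tcp_rot: [-3.141, -0.001, -0.42]
contact_force: [1.6, 0.3, -1.4]
grip_width: 37.5
finger_force: 30.0
time: 5.92
tool_pos: [576.6, 104.3, 103.1]
tcp_rot: [-3.14, -0.002, -0.42]
contact_force: [0.4, -0.6, 0.1]
grip_width: 38.0
finger_force: 30.0
t 5.92 [576.6 104.3 103.1] yawdeg -24.08 w 38.0 F [ 0.4 -0.6  0.1] q [ 0.05  0.59  1.53 -0.    1.02  2.04]
tx,ty,tz mm 0.1 -0.8 10.1
```

View pics/place.png

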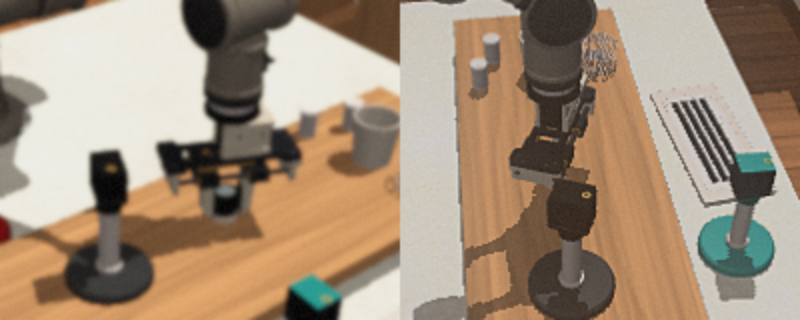

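The loupe is held upright just above the shelf, at about (225,205) in the left half, and the mast is undisturbed with its head free. I'll lower it in small steps until it touches.

```bash
python3 -m creep '[{"hand":0,"tx":0,"ty":0,"tz":0.004,"spin":0},{"hand":0,"tx":0,"ty":0,"tz":0.003,"spin":0},{"hand":0,"tx":0,"ty":0,"tz":0,"spin":0}]'; python3 -m creep '[{"hand":0,"tx":0,"ty":0,"tz":0.0015,"spin":0},{"hand":0,"tx":0,"ty":0,"tz":0,"spin":0}]'
```

```text
time: 6.4
tool_pos: [575.4, 104.2, 94.4]
tcp_rot: [3.141, 0.001, -0.42]
contact_force: [-0.0, -0.6, -0.5]
grip_width: 37.1
finger_force: 30.0
time: 6.65
tool_pos: [575.8, 104.2, 93.6]
tcp_rot: [-3.141, -0.001, -0.42]
contact_force: [-0.6, 1.1, 3.1]
grip_width: 37.8
finger_force: 30.0
```

```bash
python3 -m creep '[{"hand":0,"tx":0,"ty":0,"tz":0.0007,"spin":0},{"hand":0,"tx":0,"ty":0,"tz":0,"spin":0}]'
```

```text
time: 6.9
tool_pos: [575.9, 104.2, 93.5]
tcp_rot: [-3.141, -0.001, -0.42]
contact_force: [-2.6, -0.1, 8.2]
grip_width: 38.0
finger_force: 30.0
```

It's on the shelf, so I'll open and rise.

```bash
python3 -m creep '[{"hand":1,"tx":0,"ty":0,"tz":0,"spin":0},{"hand":1,"tx":0,"ty":0,"tz":0,"spin":0},{"hand":1,"tx":0,"ty":0,"tz":0,"spin":0},{"hand":1,"tx":0,"ty":0,"tz":0,"spin":0},{"hand":1,"tx":0,"ty":0,"tz":0,"spin":0}]'; python3 -m creep '[{"hand":1,"tx":0,"ty":0,"tz":0,"spin":0},{"hand":1,"tx":0,"ty":0,"tz":-0.03,"spin":0},{"hand":1,"tx":0,"ty":0,"tz":-0.05,"spin":0},{"hand":1,"tx":0,"ty":0,"tz":-0.06,"spin":0},{"hand":1,"tx":0,"ty":0,"tz":-0.06,"spin":0}]'
python3 -m creep '[{"hand":1,"tx":0,"ty":0,"tz":-0.04,"spin":0},{"hand":1,"tx":0.02,"ty":0.045,"tz":0,"spin":0},{"hand":1,"tx":0.022,"ty":0.045,"tz":0,"spin":0},{"hand":1,"tx":0.022,"ty":0.045,"tz":0,"spin":0},{"hand":1,"tx":0.008,"ty":0.04,"tz":0,"spin":0}]'
python3 -m creep '[{"hand":1,"tx":0,"ty":0,"tz":0,"spin":0},{"hand":1,"tx":0,"ty":0,"tz":0,"spin":0}]'; python3 to.py '[577,-97,230]'
python3 - <<'E'
from h import *
import pickle
c=cams.capture("wrist");pickle.dump(c,open("w5.pkl","wb"));d=cams.capture("scene")
a=np.clip(255*(c["color"][...,::-1]/255)**.5,0,255).astype(np.uint8)
b=cv2.resize(d["color"][130:270,220:360,::-1],(420,420))
cv2.imwrite("pics/w5.png",cv2.resize(np.hstack([a,b]),(800,343)))
cv2.imwrite("pics/w5f.png",a)
E
```

```text
time: 7.52
tool_pos: [575.7, 104.2, 92.4]
tcp_rot: [3.141, 0.0, -0.42]
contact_force: [-0.0, -0.2, -1.0]
grip_width: 83.1
finger_force: 0.0
time: 8.15
tool_pos: [575.3, 104.2, 294.4]
tcp_rot: [3.141, 0.0, -0.42]
contact_force: [0.6, 0.4, -0.2]
grip_width: 91.9
finger_force: 0.0
time: 8.78
tool_pos: [569.9, -86.9, 332.2]
tcp_rot: [3.141, 0.0, -0.421]
contact_force: [-0.3, 0.0, 0.6]
grip_width: 91.7
finger_force: 0.0
time: 9.02
tool_pos: [570.0, -84.5, 332.5]
tcp_rot: [-3.141, 0.0, -0.421]
contact_force: [0.4, -0.1, -0.8]
grip_width: 91.7
finger_force: 0.0
t 9.03 [570.  -84.5 332.5] yawdeg -24.1 w 91.7 F [ 0.4 -0.1 -0.8] q [-0.28  0.39  1.2   0.    1.55  1.71]
tx,ty,tz mm 11.5 8.5 102.5
```

View pics/w5.png

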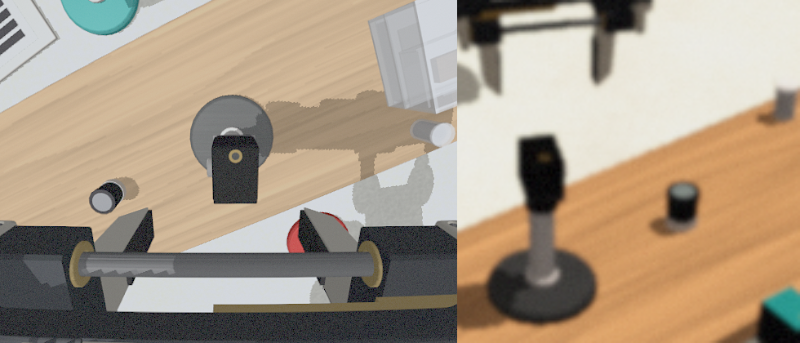

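The loupe stands upright on the shelf at (683,205) in the right half, and the head is clear with its top at about (235,172) on the left. I'll measure the head's top outline.

```bash
python3 - <<'E'
from h import *
import pickle
c=pickle.load(open("w5.pkl","rb"));g=c["color"].max(2)
box=g[150:260,240:335];m=(box<45).astype(np.uint8);m=cv2.morphologyEx(m,cv2.MORPH_OPEN,np.ones((3,3)))
for r in range(0,110,6):
  x=np.where(m[r])[0]
  print(150+r,(240+x.min(),240+x.max()) if len(x) else None)
b=box[...,None].repeat(3,2)
for p in((27,20),(27,-20),(-27,20),(-27,-20)):
  a=np.radians(-24.1);print(proj(c,[577+p[0]*np.cos(a)-p[1]*np.sin(a),-97+p[0]*np.sin(a)+p[1]*np.cos(a),252]).round(1))
hsv=cv2.cvtColor(c["color"],cv2.COLOR_RGB2HSV);y=((hsv[...,0]>15)&(hsv[...,0]<32)&(hsv[...,1]>90))[175:210,270:310];v,u=np.where(y);print("brass",270+u.mean(),175+v.mean(),len(u),onz(c,270+u.mean(),175+v.mean(),253))
E
```

```text
150 (np.int64(314), np.int64(331))
156 (np.int64(306), np.int64(332))
162 (np.int64(297), np.int64(333))
168 (np.int64(263), np.int64(334))
174 (np.int64(261), np.int64(333))
180 (np.int64(259), np.int64(332))
186 (np.int64(259), np.int64(329))
192 (np.int64(259), np.int64(316))
198 (np.int64(259), np.int64(316))
204 (np.int64(260), np.int64(316))
210 (np.int64(260), np.int64(315))
216 (np.int64(260), np.int64(315))
222 (np.int64(260), np.int64(315))
228 (np.int64(261), np.int64(315))
234 (np.int64(261), np.int64(314))
240 (np.int64(261), np.int64(314))
246 (np.int64(262), np.int64(314))
252 None
258 None
[258.3 174.2]
[318.5 174.3]
[259.5 248.9]
[315.6 248.9]
brass 287.875 190.515625 192 [ 591.81854074 -103.33400982  253.        ]
```

The outline agrees with a head centre of (577,-97) to about 1 mm. I'll descend with the tool centred over button plus head (+3 mm along y), then close in steps while shifting so that the far pad stays put.

```bash
python3 -m creep '[{"hand":1,"tx":0.0105,"ty":0.0055,"tz":0,"spin":0},{"hand":1,"tx":0,"ty":0,"tz":0.03,"spin":0},{"hand":1,"tx":0,"ty":0,"tz":0.04,"spin":0},{"hand":1,"tx":0,"ty":0,"tz":0.03,"spin":0},{"hand":1,"tx":0,"ty":0,"tz":0.012,"spin":0}]'; python3 -m creep '[{"hand":0.55,"tx":0,"ty":0,"tz":0,"spin":0},{"hand":0.55,"tx":0,"ty":0,"tz":0,"spin":0},{"hand":0.55,"tx":0,"ty":0,"tz":0,"spin":0},{"hand":0.55,"tx":0,"ty":0,"tz":0,"spin":0},{"hand":0.55,"tx":0,"ty":0,"tz":0,"spin":0}]';python3 to.py '[577.3,-93.9,220]'
```

```text
time: 9.75
tool_pos: [577.1, -93.9, 218.6]
tcp_rot: [3.141, 0.003, -0.42]
contact_force: [0.6, -0.0, 0.5]
grip_width: 91.6
finger_force: 0.0
time: 10.38
tool_pos: [577.4, -94.3, 220.8]
tcp_rot: [3.142, -0.001, -0.42]
contact_force: [-0.5, -0.1, -0.2]
grip_width: 51.1
finger_force: 0.0
t 10.38 [577.4 -94.3 220.8] yawdeg -24.08 w 51.1 F [-0.5 -0.1 -0.2] q [-0.29  0.47  1.38 -0.    1.29  1.7 ]
tx,ty,tz mm -0.2 -0.3 0.8
```

```bash
python3 -m creep '[{"hand":0.50,"tx":0,"ty":0,"tz":0,"spin":0},{"hand":0.48,"tx":0,"ty":0.001,"tz":0,"spin":0},{"hand":0.46,"tx":0,"ty":0.001,"tz":0,"spin":0},{"hand":0.44,"tx":0,"ty":0.001,"tz":0,"spin":0},{"hand":0.42,"tx":0,"ty":0,"tz":0,"spin":0}]'; python3 -m creep '[{"hand":0,"tx":0,"ty":0,"tz":0,"spin":0},{"hand":0,"tx":0,"ty":0,"tz":0,"spin":0},{"hand":0,"tx":0,"ty":0,"tz":0,"spin":0}]'
```

```text
time: 11.0
tool_pos: [576.4, -96.4, 220.6]
tcp_rot: [-3.141, -0.001, -0.42]
contact_force: [2.8, 4.8, 0.6]
grip_width: 39.9
finger_force: 30.0
time: 11.38
tool_pos: [576.4, -96.4, 220.6]
tcp_rot: [-3.141, -0.0, -0.42]
contact_force: [2.8, 5.3, 1.5]
grip_width: 39.8
finger_force: 30.0
```

Width 39.8 mm means the button is flush. I'll ease off the 6 N side load and start pulling up.

```bash
python3 -m creep '[{"hand":0,"tx":0,"ty":-0.0008,"tz":0,"spin":0},{"hand":0,"tx":0,"ty":0,"tz":0,"spin":0}]'; python3 -m creep '[{"hand":0,"tx":0,"ty":0,"tz":-0.002,"spin":0},{"hand":0,"tx":0,"ty":0,"tz":-0.002,"spin":0},{"hand":0,"tx":0,"ty":0,"tz":-0.001,"spin":0}]'
```

```text
time: 11.62
tool_pos: [576.4, -96.3, 220.6]
tcp_rot: [3.142, -0.0, -0.42]
contact_force: [1.0, 2.3, 1.6]
grip_width: 39.5
finger_force: 30.0
time: 12.0
tool_pos: [576.4, -96.3, 225.3]
tcp_rot: [3.141, 0.0, -0.42]
contact_force: [3.4, 0.5, -3.7]
grip_width: 40.1
finger_force: 30.0
```

It moves freely at about 4 N, so I'll go on past the first stop.

```bash
python3 -m creep '[{"hand":0,"tx":0,"ty":0,"tz":-0.006,"spin":0},{"hand":0,"tx":0,"ty":0,"tz":-0.008,"spin":0},{"hand":0,"tx":0,"ty":0,"tz":-0.008,"spin":0},{"hand":0,"tx":0,"ty":0,"tz":-0.008,"spin":0},{"hand":0,"tx":0,"ty":0,"tz":-0.004,"spin":0}]'; python3 -m creep '[{"hand":0,"tx":0,"ty":0,"tz":-0.005,"spin":0},{"hand":0,"tx":0,"ty":0,"tz":-0.004,"spin":0},{"hand":0,"tx":0,"ty":0,"tz":0,"spin":0}]'
```

```text
time: 12.62
tool_pos: [576.4, -96.3, 260.2]
tcp_rot: [3.141, -0.0, -0.42]
contact_force: [1.3, 0.7, -4.8]
grip_width: 40.0
finger_force: 30.0
time: 13.0
tool_pos: [576.4, -96.3, 268.9]
tcp_rot: [3.141, -0.0, -0.42]
contact_force: [0.2, -0.3, -2.7]
grip_width: 39.9
finger_force: 30.0
```

Past the first stop at 48 mm and still free. I'll take it to about 82 mm, then go in small steps.

```bash
python3 -m creep '[{"hand":0,"tx":0,"ty":0,"tz":-0.008,"spin":0},{"hand":0,"tx":0,"ty":0,"tz":-0.008,"spin":0},{"hand":0,"tx":0,"ty":0,"tz":-0.008,"spin":0},{"hand":0,"tx":0,"ty":0,"tz":-0.006,"spin":0},{"hand":0,"tx":0,"ty":0,"tz":-0.003,"spin":0}]'; python3 -m creep '[{"hand":0,"tx":0,"ty":0,"tz":-0.001,"spin":0},{"hand":0,"tx":0,"ty":0,"tz":0,"spin":0}]'
```

```text
time: 13.62
tool_pos: [576.4, -96.3, 302.0]
tcp_rot: [3.141, -0.0, -0.42]
contact_force: [1.2, -1.2, -3.4]
grip_width: 39.8
finger_force: 30.0
time: 13.88
tool_pos: [576.4, -96.3, 302.6]
tcp_rot: [3.141, -0.0, -0.42]
contact_force: [0.4, -0.8, -1.8]
grip_width: 40.0
finger_force: 30.0
```

```bash
python3 -m creep '[{"hand":0,"tx":0,"ty":0,"tz":-0.0015,"spin":0},{"hand":0,"tx":0,"ty":0,"tz":0,"spin":0}]'; python3 -m creep '[{"hand":0,"tx":0,"ty":0,"tz":-0.001,"spin":0},{"hand":0,"tx":0,"ty":0,"tz":0,"spin":0}]'
```

```text
time: 14.12
tool_pos: [576.4, -96.3, 304.0]
tcp_rot: [3.141, 0.0, -0.42]
contact_force: [0.1, -0.5, -2.6]
grip_width: 39.9
finger_force: 30.0
time: 14.38
tool_pos: [576.4, -96.3, 305.0]
tcp_rot: [3.141, 0.0, -0.42]
contact_force: [0.1, -1.1, -2.2]
grip_width: 40.3
finger_force: 30.0
```

```bash
python3 -m creep '[{"hand":0,"tx":0,"ty":0,"tz":-0.0007,"spin":0},{"hand":0,"tx":0,"ty":0,"tz":0,"spin":0},{"hand":0,"tx":0,"ty":0,"tz":0,"spin":0}]'
python3 - <<'E'
from h import *
c=cams.capture("scene");d=cams.capture("side")
a=c["color"][110:270,200:400,::-1];b=d["color"][110:270,200:400,::-1]
cv2.imwrite("pics/end.png",cv2.resize(np.hstack([a,b]),None,fx=2,fy=2))
E
```

```text
time: 14.75
tool_pos: [576.4, -96.3, 305.7]
tcp_rot: [3.141, 0.0, -0.42]
contact_force: [-0.4, -1.5, -5.1]
grip_width: 39.4
finger_force: 30.0
```

View pics/end.png

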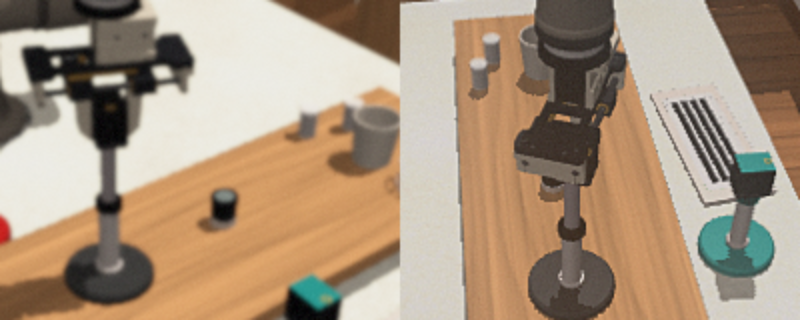

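The mast is fully extended with its base flat on the shelf and its head in the fingers at about (110,115) in the left half. The loupe stands upright at (223,205). The pull rises to 5 N at 85.1 mm, which is the second stop, so I'll hand in.

```bash
python3 -c "
from plant import close_job
print(close_job())"
```

```text
the job is handed in; nothing more can be done
None
```

The loupe stands upright on the shelf about 200 mm from the mast, and the job was handed in with the fingers still holding the head at the second stop (about 85 mm up), the button pressed in and the base flat; no verdict came back.

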